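# Hold the alignment pin through two battery posts

## Robot

A 6-joint arm with a two-finger parallel gripper is mounted at the origin on the work surface. World frame = base frame: x ahead of the robot, y to its left, z up, the work surface at z = 0. Lengths are in mm, angles in rad, forces in N, time in s.
With the tool pointing down it reaches from about 275 to 750 mm from the base axis. Payload 10.2 kg.
Tool frame: the origin (TCP) lies between the finger pads; the fingertips stand 11 mm ahead of it and the grasp point (between the pads) lies 8 mm behind it; z points along the fingers, y is the line along which they close (so a half turn about z gives the same grasp; the last joint's range is limited). The gripper opens to 85 mm and grips with 20 to 120 N. Pads are 22 mm wide; open, the fingers measure 114 mm over their backs; the gripper's body (76 mm by 85 mm) begins 54 mm behind the grasp point. The pads swing forward as they close: fully open they stand 13 mm farther back than shut.
Start: joints at [-1.435, 0.313, 1.498, -0, 1.331, -0.223], TCP at [184.342, -491.578, 242.294] pointing down, gripper open.
Joint ranges: [-2.94, 2.94], [-0.97, 2.17], [0.19, 2.56], [-1.23, 4.37], [0.02, 3.11], [-2.88, 2.88]. Speed limits (rad/s): [2.39, 2.39, 3.01, 3.14, 3.14, 3.14].

## Interface

Orientations are given as a unit quaternion [w, x, y, z].
In Python, from rig import sense, eyes, finish_job gives the robot as it stands.
- The arm moves only by the shell command python3 -m jog 'ROWS' [FORCE]. ROWS is JSON, a list of rows, each a list of 7 numbers: the shift along the tool's x, y, z in m, then the turn, a rotation vector about the tool's x, y, z in rad, then the finger opening in m, from 0 to 0.0854. In form: [[dx, dy, dz, rx, ry, rz, gripper], ...]. A call has 1 to 5 rows; each row shifts and turns the commanded pose from where the row before left it, along the tool's axes as they then stand; what a row does not reach is not made up. A row lasts 1/10 s, in which the tool goes at most 50 mm and 8.59 degrees, less where a joint would pass 70% of its speed; a pose out of reach is approached as far as the arm can. A call is refused whole if a number of a shift passes 0.05 or a number of a turn 0.15, either way. A call with a gripper value outside its range is refused whole. The fingers move at their own pace and stop on an object; FORCE is the grip in N (left out, the last holds). Time passes only in rows, so rows that do not move let the fingers close. It gives the time, the measured TCP pose, the force, the opening and the grip force at its end, in the units of the state.
- sense(): the state, without advancing time (a new reading comes with each control period).
- eyes.capture(name): name is "scene" or "top" or "wrist"; returns the picture (384x512x3 uint8, red, green, blue); there is no depth.
- eyes.calibration(name): a dict with "fx", "fy", "cx", "cy" (pixels), "cam_to_world" (4x4, takes a point from camera to world coordinates); the wrist camera has in their place "mount" (4x4, takes a point from camera to tool coordinates, whose origin is the TCP and whose axes are the flange's). Camera axes: x right, y down, z forward; pixel columns grow to the right and rows downward; lengths in mm; the calibration is good to about 2 mm. A picture is of the moment at which its call begins: read the wrist's pose just before it. calibration takes no time and is no camera call.
- finish_job(): hands the job in; it is judged then, once.
The state is a dict: "time_s": time; "joints": joint angles; "dq": joint speeds; "tau": joint torques, N m; "eef_pos": TCP position; "ee_rot": TCP orientation; "force": force on the tool from outside, world axes, zero at the start; "wrist_torque": the same for the moment, N m; "grip_width": opening from 0.0 (shut) to 1.0 (fully open); "grip_force": force on a finger pad.
Only numpy, scipy, OpenCV 4.12 (cv2) and the standard library are available. Lean on these libraries where they do the work, as an engineer would, in place of code of your own. Each camera call takes 0.05 s, during which the arm holds its last target. There are 200 camera calls.

## Task

Pick up the yellow alignment pin with the orange grip and slide it level through the cross holes of the two bare brass battery posts, entering at the post that stands on the green card and going on through the other post until the tip sticks out clearly beyond it. Do it gently, leave the brush, the tin and the red plug where they are, and finish still holding the pin, steady and straight in both holes, so that a colleague can fit the link bar.

Things in the scene. Friction and masses are not known exactly. Their poses are not given: they have to be found in the camera images.
- pin_mid (a point): Centre of the orange block grip of the alignment pin. The grip is 70 mm long (x), 24 mm wide (y) and 36 mm high (z); a straight yellow rod, 12 mm in diameter, stands 140 mm out of the middle of its +x end. +x is the way the rod points, z up as it lies. It starts lying on the bench on the grip's underside (this point 18 mm up), the rod pointing away from the robot.
- pin_front (a point): Centre of the grip's front end, where the rod comes out: 35 mm from the grip's centre along the rod's axis.
- pin_tip (a point): The rod's tip, on its axis, 175 mm from the grip's centre; the last 12 mm taper from 12 mm to about 4 mm in diameter.
- pin: The whole alignment pin, 0.1 to 0.17 kg, balanced some 15 mm in front of the grip's middle; origin at the centre of the underside of its grip, axes as for the grip's centre.
- first_hole (a point): Centre of the cross hole of the brass post to enter first, on the square green card. The fixed post is a block 24 mm thick along the hole (y), 40 mm wide (x), standing on a black lid. The hole, 18 mm in diameter, black-rimmed, runs level right through along y, 76 mm above the bench and 44 mm above the lid; this point is at mid-thickness, 24 mm below the post's top.
- second_hole (a point): Centre of the cross hole in the other post, which stands on a round grey washer: same post, hole and axes as the first. The two holes are in line, 78 to 92 mm apart from centre to centre along y; either post may be the left one.
- first: The battery cell of the first post (fixed): black lid 198 (x) x 74 mm, 32 mm above the bench; origin on the bench directly below the hole's centre. The lid reaches 39 mm from the hole towards -x and 159 mm towards +x. 118 mm from the hole (+x) stands a red-capped post, its top 82 mm above the bench; a low white vent cap is between.
- second: The battery cell of the second post (fixed), same as the first. Around the two cells is a timber collar 24 mm high, 236 mm (x) by 226 mm (y).
- brush_mid (a point): Small brush lying on the bench, 190 mm long (x), not to be disturbed; point near the middle of its underside, 10 mm up.
- tin_mid (a point): Blue tin, 66 mm in diameter, 45 mm high, standing on the bench, not to be disturbed; its centre.
- plug_mid (a point): Red plug, 48 mm in diameter, 34 mm high, standing on the bench, not to be disturbed; its centre.

How it is judged:
By the outcome, as a careful person would: the job done as asked, in the order asked, and still so for the second after the job is handed in, while the arm keeps its last pose, push and grip.
It also fails if it takes over 67 s, if anything falls off the work surface, if the arm or the gripper's body presses on something with over 40 N, if the wrist force passes 120 N, or if a joint passes its speed limit or range.

## Working session

There is one attempt and no reset: what is moved stays moved. The work goes in short steps, Python scripts to look and compute and a shell command to move; the robot and the scene stay as the last step left them, time stands still between calls to the robot, and variables do not carry over. Pictures are saved under pics/ and viewed, at most 10 in all, crops included, and the job is handed in when it is done.

```bash
mkdir -p pics; ls; python3 - <<'E'
from rig import sense, eyes
import cv2
for n in ("scene","top"):
    cv2.imwrite(f"pics/{n}0.png",cv2.cvtColor(eyes.capture(n),cv2.COLOR_RGB2BGR))
    c=eyes.calibration(n);print(n,c)
print(eyes.calibration("wrist"));print(sense())
E
```

```text
pics
scene {'fx': 393.55013917727075, 'fy': 393.55013917727075, 'cx': 259.4258347093525, 'cy': 191.20052124740945, 'cam_to_world': array([[-4.94974474e-02,  8.59921716e-01, -5.08020320e-01,
         1.17760150e+03],
       [ 9.98757933e-01,  4.55229447e-02, -2.02547009e-02,
         1.51682282e+01],
       [ 5.70912379e-03, -5.08391881e-01, -8.61106905e-01,
         1.05458553e+03],
       [ 0.00000000e+00,  0.00000000e+00,  0.00000000e+00,
         1.00000000e+00]])}
top {'fx': 367.9888815686824, 'fy': 367.9888815686824, 'cx': 258.4217449575915, 'cy': 194.91360457146973, 'cam_to_world': array([[ 1.20380803e-02, -9.95450342e-01,  9.45182618e-02,
         5.08659832e+02],
       [-9.99900896e-01, -1.26738994e-02, -6.12950557e-03,
        -2.29081805e+01],
       [ 7.29953336e-03, -9.44351072e-02, -9.95504258e-01,
         9.78922568e+02],
       [ 0.00000000e+00,  0.00000000e+00,  0.00000000e+00,
         1.00000000e+00]])}
{'fx': 303.6173084252115, 'fy': 303.6173084252115, 'cx': 251.27556716100827, 'cy': 186.06687041758354, 'mount': array([[-7.26357324e-04, -9.56959804e-01, -2.902195
[... 309 characters left out ...]
oints': array([-1.43540348e+00,  3.13363850e-01,  1.49831491e+00,  3.71503110e-06,
        1.33101418e+00, -2.23398242e-01]), 'dq': array([-2.17429857e-04, -1.25473318e-03, -1.61734385e-03, -6.56708764e-05,
       -5.01916559e-04,  9.78003025e-04]), 'tau': array([ 2.35752617e-03, -4.12898755e+01, -2.60142589e+01, -2.23360885e-04,
        3.03026362e-03, -9.31623163e-06]), 'eef_pos': array([ 184.31182016, -491.36463533,  241.82514522]), 'ee_rot': array([-5.49531777e-04,  9.83951659e-01,  1.78434387e-01,  2.60023768e-05]), 'force': array([-0.22143024,  0.54762766,  0.12645144]), 'wrist_torque': array([ 0.0432372 ,  0.02987927, -0.00038432]), 'grip_force': 0.0, 'grip_width': 0.9975789989631483}
```

View pics/scene0.png

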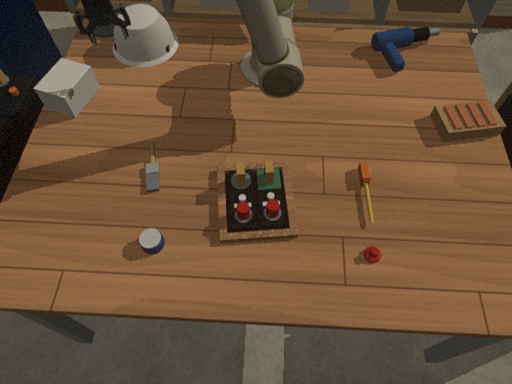

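View pics/top0.png

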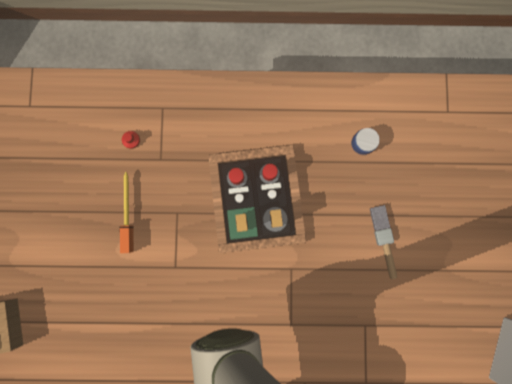

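The pin lies on the +y side (top image: grip about (126,239), tip (126,173)). The green-card post (241,222) is the +y one and the washer post is at (276,218), so the pin enters going along -y.

```bash
cat > h.py <<'E'
import numpy as np, cv2
from rig import sense, eyes
from scipy.spatial.transform import Rotation as R
def tool(s=None):
    s=s or sense(); q=s["ee_rot"]; T=np.eye(4); T[:3,:3]=R.from_quat([q[1],q[2],q[3],q[0]]).as_matrix(); T[:3,3]=s["eef_pos"]; return T
def shot(n,save=None):
    c=eyes.calibration(n); T=tool()@c["mount"] if n=="wrist" else c["cam_to_world"]
    im=eyes.capture(n)
    if save: cv2.imwrite(save,cv2.cvtColor(im,cv2.COLOR_RGB2BGR))
    return im,c,T
def ray(c,T,uv):
    uv=np.atleast_2d(uv); d=np.c_[(uv[:,0]-c["cx"])/c["fx"],(uv[:,1]-c["cy"])/c["fy"],np.ones(len(uv))]@T[:3,:3].T
    return T[:3,3],d/np.linalg.norm(d,axis=1)[:,None]
def atz(c,T,uv,z):
    o,d=ray(c,T,uv); return o+d*((z-o[2])/d[:,2])[:,None]
def mask(im,h0,h1,s=120,v=60):
    return cv2.inRange(cv2.cvtColor(im,cv2.COLOR_RGB2HSV),(h0,s,v),(h1,255,255))
def report():
    s=sense(); print(s["time_s"],s["eef_pos"].round(1),R.from_matrix(tool(s)[:3,:3]).as_euler("ZYX",degrees=True).round(1),s["force"].round(1),round(s["grip_width"],3),round(s["grip_force"],1))
E
python3 - <<'E'
from h import *
im,c,T=shot("top")
for n,uv,z in (("grip",(125.5,239),36),("tip",(126,173),18),("first",(241.5,222),100),("second",(276.5,218),100),("brush",(385,235),10),("tin",(367,140),45),("plug",(131,139),34)):
    print(n,atz(c,T,uv,z).round(1))
m=mask(im,20,35,150,100);m[:,:110]=0;m[:,145:]=0;m[:160]=0;m[260:]=0
ys,xs=np.nonzero(m);print(len(xs),xs.min(),xs.max(),ys.min(),ys.max());print(atz(c,T,np.c_[xs,ys][[ys.argmin(),ys.argmax()]],18))
cv2.imwrite("pics/t1.png",cv2.resize(cv2.cvtColor(im[140:260,100:300],cv2.COLOR_RGB2BGR),None,fx=4,fy=4,interpolation=cv2.INTER_CUBIC))
E
```

```text
grip [[481.5 307.3  36. ]]
tip [[653.4 320.3  18. ]]
first [[526.8  11.2 100. ]]
second [[537.3 -72.1 100. ]]
brush [[ 499.2 -362.3   10. ]]
tin [[ 743.9 -308.3   45. ]]
plug [[740.7 305.6  34. ]]
142 124 127 174 224
[[650.67813936 322.75553155  18.        ]
 [519.62171396 316.6994855   18.        ]]
```

View pics/t1.png

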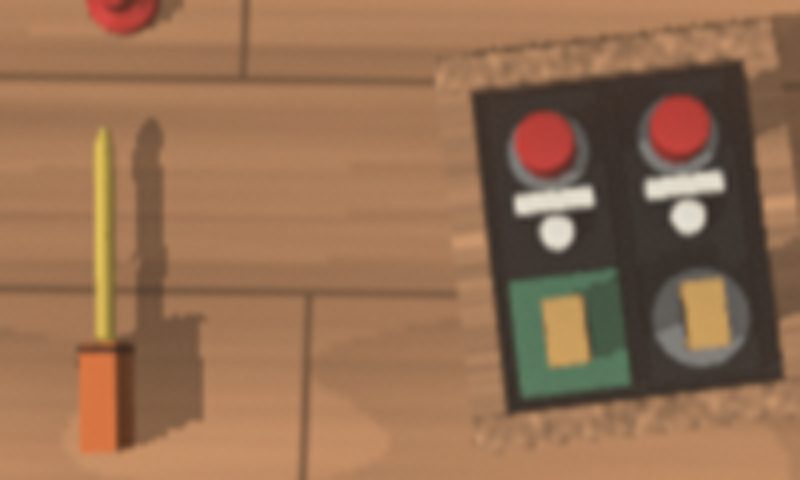

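The top crop shows the grip's upper face centred at about (125,240.5) and the post tops at (241.7,222.7) and (276.5,218.5). Now I move over the pin.

```bash
R='[0.03,-0.0337,0,0,0,0,0.085]'; 
python3 -m jog '[[0.03,-0.0337,0,0,0,0,0.085],[0.03,-0.0337,0,0,0,0,0.085],[0.03,-0.0337,0,0,0,0,0.085],[0.03,-0.0337,0,0,0,0,0.085],[0.03,-0.0337,0,0,0,0,0.085]]' >/dev/null
python3 -m jog '[[0.03,-0.0337,0,0,0,0,0.085],[0.03,-0.0337,0,0,0,0,0.085],[0.03,-0.0337,0,0,0,0,0.085],[0.03,-0.0337,0,0,0,0,0.085],[0.03,-0.0337,0,0,0,0,0.085]]' >/dev/null
python3 -m jog '[[0.03,-0.0337,0,0,0,0,0.085],[0.03,-0.0337,0,0,0,0,0.085],[0.03,-0.0337,0,0,0,0,0.085],[0.03,-0.0337,0,0,0,0,0.085],[0.03,-0.0337,0,0,0,0,0.085]]'
python3 -m jog '[[0.03,-0.0337,0,0,0,0,0.085],[0.03,-0.0337,0,0,0,0,0.085],[0.03,-0.0337,0,0,0,0,0.085],[0.03,-0.0337,0,0,0,0,0.085],[0,0,0,0,0,0,0.085]]'
python3 -c "from h import *; report()"
```

```text
time_s: 1.65
eef_pos: [428.4, 141.8, 242.2]
ee_rot: [0.0, 0.984, 0.179, -0.0]
force: [0.8, -1.1, 0.1]
grip_width: 0.995
grip_force: 0.0
time_s: 2.15
eef_pos: [493.5, 311.8, 240.7]
ee_rot: [-0.0, 0.984, 0.18, -0.001]
force: [-0.5, -0.5, 0.1]
grip_width: 0.995
grip_force: 0.0
2.15 [493.5 311.8 240.7] [ 2.08e+01  1.00e-01 -1.80e+02] [-0.5 -0.5  0.1] 0.995 0.0
```

```bash
python3 -m jog '[[0,0,0,0,0,-0.148,0.085],[0,0,0,0,0,-0.148,0.085],[0,0,0,0,0,-0.148,0.085],[0,0,0,0,0,-0.148,0.085],[0,0,0,0,0,-0.148,0.085]]' >/dev/null
python3 -m jog '[[0,0,0,0,0,-0.148,0.085],[0,0,0,0,0,-0.148,0.085],[0,0,0,0,0,-0.148,0.085],[0,0,0,0,0,-0.148,0.085],[0,0,0,0,0,-0.148,0.085]]' >/dev/null
python3 -m jog '[[0,0,0,0,0,-0.148,0.085],[0,0,0,0,0,-0.148,0.085],[0,0,0,0,0,-0.148,0.085],[0,0,0,0,0,-0.148,0.085],[0,0,0,0,0,-0.148,0.085]]' >/dev/null
python3 -m jog '[[0,0,0,0,0,-0.148,0.085],[0,0,0,0,0,-0.148,0.085],[0,0,0,0,0,-0.148,0.085],[0,0,0,0,0,-0.148,0.085],[0,0,0,0,0,0,0.085]]' >/dev/null
python3 -m jog '[[0,0,0,0,0,0,0.085],[0,0,0,0,0,0,0.085]]' >/dev/null
python3 - <<'E'
from h import *
report(); im,c,T=shot("wrist","pics/w1.png")
E
```

```text
4.35 [493.2 307.9 242.3] [-178.5   -0.  -180. ] [ 0.6  0.  -0. ] 0.997 0.0
```

View pics/w1.png

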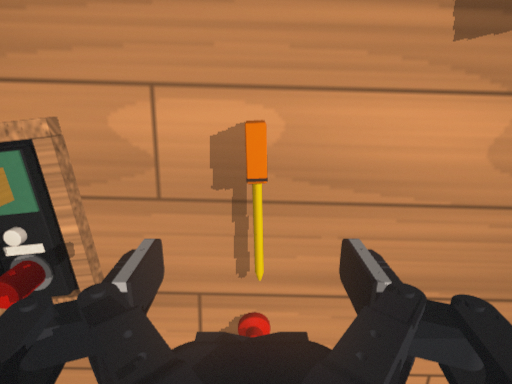

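The wrist view shows the grip's top face spanning rows 121–180 near column 257, with the rod running down to its tip at about (260,280).

```bash
python3 - <<'E'
from h import *
im,c,T=shot("wrist")
roi=np.zeros(im.shape[:2],np.uint8);roi[100:300,220:300]=1
my=mask(im,24,34,180,120)*roi; mo=mask(im,3,14,200,180)*roi
ys,xs=np.nonzero(my);print(len(xs),ys.min(),ys.max())
rows=np.unique(ys); mid=np.array([(xs[ys==r].mean(),r) for r in rows])
w=atz(c,T,mid,18+3)
f=np.polyfit(w[:,0],w[:,1],1);print("rod yaw",np.degrees(np.arctan(f[0])),w[[0,-1]].round(1),"resid",np.std(w[:,1]-np.polyval(f,w[:,0])))
r=cv2.minAreaRect(np.argwhere(mo>0)[:,::-1].astype(np.float32)); print(r,atz(c,T,cv2.boxPoints(r),36).round(1),atz(c,T,r[0],36))
print("axis y at 493",np.polyval(f,493))
E
```

```text
599 184 279
rod yaw 2.6951098133604328 [[523.5 319.2  21. ]
 [656.  323.7  21. ]] resid 0.5763195330457276
((256.2383728027344, 152.4356231689453), (60.77315139770508, 20.57848358154297), 87.87889862060547) [[449.4 300.9  36. ]
 [448.  323.3  36. ]
 [516.9 328.7  36. ]
 [518.4 304.9  36. ]] [[482.15747273 314.37375895  36.        ]]
axis y at 493 316.50465976330725
```

```bash
python3 -m jog '[[0.002,0.0077,0.035,0,0,-0.026,0.085],[0,0,0.045,0,0,0,0.085],[0,0,0.045,0,0,0,0.085],[0,0,0.04,0,0,0,0.085],[0,0,0.03,0,0,0,0.085]]' >/dev/null
python3 -m jog '[[0,0,0.02,0,0,0,0.085],[0,0,0.011,0,0,0,0.085],[0,0,0,0,0,0,0.06],[0,0,0,0,0,0,0.04],[0,0,0,0,0,0,0.03]]'
python3 -m jog '[[0,0,0,0,0,0,0.025],[0,0,0,0,0,0,0.02],[0,0,0,0,0,0,0.01],[0,0,0,0,0,0,0.01],[0,0,0,0,0,0,0.01]]' 50
python3 -c "from h import *; report()"
```

```text
time_s: 5.45
eef_pos: [491.7, 316.0, 17.6]
ee_rot: [0.001, -0.028, 1.0, 0.0]
force: [0.6, -0.2, 0.5]
grip_width: 0.507
grip_force: 0.0
time_s: 5.95
eef_pos: [491.6, 316.0, 17.4]
ee_rot: [0.001, -0.028, 1.0, 0.0]
force: [-0.2, -0.6, 7.3]
grip_width: 0.271
grip_force: 50.7
5.95 [491.6 316.   17.4] [-1.768e+02  1.000e-01  1.800e+02] [-0.2 -0.6  7.3] 0.271 50.7
```

```bash
python3 -m jog '[[0,0,-0.01,0,0,0,0.01],[0,0,-0.02,0,0,0,0.01],[0,0,-0.02,0,0,0,0.01],[-0.001,-0.015,-0.009,0,0,0,0.01],[-0.001,-0.025,0,0,0,0,0.01]]' >/dev/null
python3 -m jog '[[-0.001,-0.025,0,0,0,0,0.01],[-0.001,-0.025,0,0,0,0,0.01],[0,-0.015,0,0,0,0.05,0.01],[0,0,0,0,0,0.1,0.01],[0,0,0,0,0,0.12,0.01]]' 
python3 -m jog '[[0,0,0,0,0,0.13,0.01],[0,0,0,0,0,0.13,0.01],[0,0,0,0,0,0.13,0.01],[0,0,0,0,0,0.13,0.01],[0,0,0,0,0,0.13,0.01]]' >/dev/null
python3 -m jog '[[0,0,0,0,0,0.13,0.01],[0,0,0,0,0,0.13,0.01],[0,0,0,0,0,0.13,0.01],[0,0,0,0,0,0.12,0.01],[0,0,0,0,0,0.07,0.01]]' >/dev/null
python3 -m jog '[[0,0,0,0,0,0,0.01],[0,0,0,0,0,0,0.01],[0,0,0,0,0,0,0.01]]' >/dev/null
python3 - <<'E'
from h import *
report(); im,c,T=shot("wrist","pics/w2.png")
im,c,T=shot("top")
cv2.imwrite("pics/t2.png",cv2.resize(cv2.cvtColor(im[130:260,130:310],cv2.COLOR_RGB2BGR),None,fx=4,fy=4,interpolation=cv2.INTER_CUBIC))
E
```

```text
time_s: 6.95
eef_pos: [500.7, 210.1, 75.2]
ee_rot: [-0.0, 0.111, 0.994, -0.0]
force: [-0.8, -0.3, -0.4]
grip_width: 0.273
grip_force: 49.6
8.25 [500.7 211.   75.2] [  97.3   -0.  -180. ] [-0.3 -0.5 -2. ] 0.272 49.6
```

View pics/w2.png

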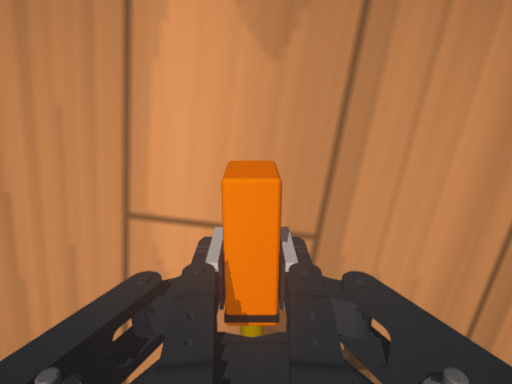

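View pics/t2.png

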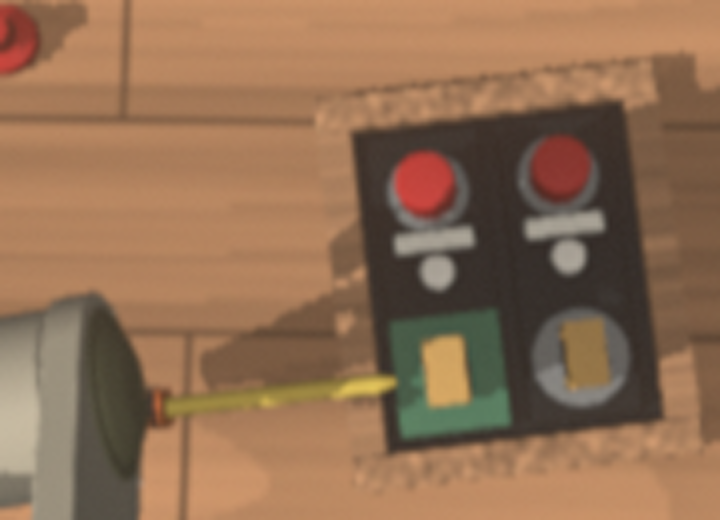

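The wrist view shows the grip seated squarely between the pads, but not the posts. The top crop shows the rod running from (170,407) to the tip at (395,383), just short of the first post top centred at about (445,371). The second post's top is at about (586,354).

```bash
python3 - <<'E'
from h import *
c=eyes.calibration("top");T=c["cam_to_world"]
P=lambda L,z: atz(c,T,np.array(L)/4.0+130-0.375,z)
ang=lambda v: np.degrees(np.arctan2(v[1],v[0])).round(2)
a=P([(421,340),(462,334),(470,403),(428,409)],100);b=P([(560,322),(604,317),(612,386),(567,391)],100)
print("posts",a.mean(0).round(1),b.mean(0).round(1),ang(b.mean(0)-a.mean(0)))
l=P([(352,131),(622,102),(663,415),(389,452)],32);print("lid",ang(l[1]-l[0]),ang(l[2]-l[3]),ang(l[0]-l[3])-90,ang(l[1]-l[2])-90, np.linalg.norm(l[1]-l[0]),np.linalg.norm(l[0]-l[3]))
r=P([(425,182),(560,166)],82);print("red",r.round(1),ang(r[1]-r[0]),"post-red dirs",ang(r[0]-a.mean(0))-90,ang(r[1]-b.mean(0))-90)
# subpixel colour segmentation on fresh image
im,_,_=shot("top")
m=mask(im,16,34,100,70)
n,lab,st,ce=cv2.connectedComponentsWithStats(m)
for i in range(1,n):
    x,y,w,h,A=st[i]
    if A>25 and 150<x<310 and 130<y<260: print(st[i],ce[i].round(2), atz(c,T,ce[i],100).round(1))
my=mask(im,24,34,130,70); my[:,:172]=0;my[:,230:]=0;my[:215]=0;my[240:]=0
ys,xs=np.nonzero(my);mid=np.array([(k,ys[xs==k].mean()) for k in np.unique(xs)]);w=atz(c,T,mid,76)
f=np.polyfit(w[:,1],w[:,0],1);print("rod x(y): slope",f,"ang",ang((-f[0],-1)),w[[0,-1]].round(1),np.std(w[:,0]-np.polyval(f,w[:,1])))
print("rod x at y=11,-72:",np.polyval(f,[11,-72]))
t=tool();print("TCP",t[:3,3], "tool heading",ang(-t[:2,0]))
E
```

```text
posts [525.6  12.5 100. ] [537.1 -71.1 100. ] -82.21
lid -83.01 -81.68 -82.23 -82.34 177.10913769115683 209.00510396024802
red [[642.   27.6  82. ]
 [653.  -55.3  82. ]] -82.42 post-red dirs -82.61 -82.27
[270 210  12  17 165] [275.8  217.88] [[537.6 -70.4 100. ]]
[235 214  13  18 188] [241.13 222.2 ] [[526.3  12.1 100. ]]
[171 223  58  12 349] [199.95 228.2 ] [[510.9 109.6 100. ]]Traceback (most recent call last):
  File "<stdin>", line 17, in <module>
  File "h.py", line 15, in atz
    o,d=ray(c,T,uv); return o+d*((z-o[2])/d[:,2])[:,None]
        ~~~^^^^^^^^
  File "h.py", line 12, in ray
    uv=np.atleast_2d(uv); d=np.c_[(uv[:,0]-c["cx"])/c["fx"],(uv[:,1]-c["cy"])/c["fy"],np.ones(len(uv))]@T[:3,:3].T
                                   ~~^^^^^
IndexError: index 0 is out of bounds for axis 1 with size 0
```

```bash
cat > rod.py <<'E'
from h import *
c=eyes.calibration("top");T=c["cam_to_world"];im=eyes.capture("top")
n,lab,st,ce=cv2.connectedComponentsWithStats(mask(im,16,34,100,70))
x0=172
for i in range(1,n):
    x,y,w,h,A=st[i]
    if A>60 and 165<x<310 and 200<y<250:
        print(st[i],ce[i].round(2))
        if x<230:
            ys,xs=np.nonzero(lab==i); ks=[k for k in np.unique(xs) if x+4<k<min(x+w-2,232)]
            P=atz(c,T,np.array([(k,ys[xs==k].mean()) for k in ks]),76); f=np.polyfit(P[:,1],P[:,0],1)
            print("rod",np.degrees(np.arctan2(-1,-f[0])),P[[0,-1]].round(1),"x at 12,-71",np.polyval(f,[12,-71]),"tip",atz(c,T,(x+w-.5,y+h/2),76))
        else: print(atz(c,T,ce[i],100).round(1))
t=tool();h=-t[:2,0];p=t[:2,3];print("TCP",t[:3,3].round(2),"head",np.degrees(np.arctan2(h[1],h[0])),"x at 12,-71",[p[0]+h[0]/h[1]*(y-p[1]) for y in (12,-71)])
E
python3 rod.py
```

```text
[270 210  12  17 165] [275.8  217.88]
[[537.6 -70.4 100. ]]
[235 214  13  18 187] [241.16 222.24]
[[526.2  12.  100. ]]
[171 223  58  12 345] [199.95 228.24]
rod -82.95575954581633 [[502.2 171.4  76. ]
 [518.3  49.9  76. ]] x at 12,-71 [523.39037129 533.64654997] tip [[509.85671041  43.58592353  76.        ]]
TCP [500.76 211.09  75.3 ] head -82.76377488383041 x at 12,-71 [np.float64(526.0373297224729), np.float64(536.5759864248631)]
```

```bash
python3 - <<'E'
from h import *
im,c,T=shot("scene")
n,lab,st,ce=cv2.connectedComponentsWithStats(mask(im,16,34,100,70))
def pr(p):
    q=np.linalg.inv(T)@np.r_[p,1]; return np.array([c["fx"]*q[0]/q[2]+c["cx"],c["fy"]*q[1]/q[2]+c["cy"]]).round(1)
for i in range(1,n):
    x,y,w,h,A=st[i]
    if A>25 and 210<x<400 and 130<y<230: print(st[i],ce[i].round(2))
print("pred post tops",pr((526.2,12,100)),pr((537.6,-70.4,100)),"faces bottom",pr((546,14.5,32)))
h=np.array([.126,-.992,0])
for d in (40,90,150): print("rod pred",d,pr(np.array([500.8,211.1,75.9])+h*d))
cv2.imwrite("pics/s2.png",cv2.resize(cv2.cvtColor(im[145:245,215:375],cv2.COLOR_RGB2BGR),None,fx=5,fy=5,interpolation=cv2.INTER_CUBIC))
E
```

```text
[236 161   9  25 178] [240.16 173.16]
[264 160  15  24 191] [268.94 170.91]
[279 164  48   8 231] [302.69 167.88]
pred post tops [267.5 165.6] [239.1 167.6] faces bottom [267.5 183.6]
rod pred 40 [320.7 166.9]
rod pred 90 [304.1 167.9]
rod pred 150 [284.2 169.1]
```

View pics/s2.png

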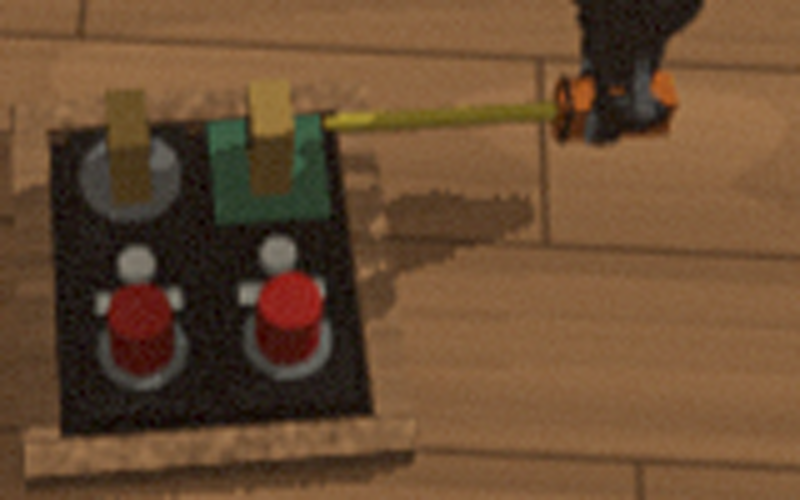

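The scene view shows the rod level with the hole height, its tip at about crop (325,120), with the first post at (270,135). That agrees with the tool-based prediction to within a pixel. I turn it by 0.5° and enter gently.

```bash
python3 -m jog '[[0,0,0,0,0,-0.0087,0.01],[-0.005,0,0,0,0,0,0.01],[-0.005,0,0,0,0,0,0.01],[-0.005,0,0,0,0,0,0.01],[0,0,0,0,0,0,0.01]]'
python3 -m jog '[[-0.004,0,0,0,0,0,0.01],[-0.004,0,0,0,0,0,0.01],[-0.004,0,0,0,0,0,0.01],[-0.004,0,0,0,0,0,0.01],[0,0,0,0,0,0,0.01]]'
python3 rod.py
```

```text
time_s: 9.0
eef_pos: [503.0, 195.5, 75.3]
ee_rot: [0.0, 0.658, 0.753, -0.0]
force: [0.2, -0.7, -1.6]
grip_width: 0.273
grip_force: 49.6
time_s: 9.5
eef_pos: [505.0, 179.9, 75.3]
ee_rot: [0.0, 0.658, 0.753, -0.0]
force: [-0.4, -0.6, -2.5]
grip_width: 0.272
grip_force: 49.6
[270 210  13  17 172] [275.81 218.08]
[[537.1 -70.5 100. ]]
[183 214  65  19 504] [220.79 225.16]
rod -82.46013202455498 [[507.5 142.3  76. ]
 [522.1  37.7  76. ]] x at 12,-71 [525.37911876 536.36503613] tip [[523.81118115  -2.59802088  76.        ]]
TCP [504.97 180.17  75.29] head -82.30851573963 x at 12,-71 [np.float64(527.6838761224104), np.float64(538.8933550521054)]
```

```bash
python3 -m jog '[[-0.005,0,0,0,0,0,0.01],[-0.005,0,0,0,0,0,0.01],[-0.005,0,0,0,0,0,0.01],[-0.005,0,0,0,0,0,0.01],[0,0,0,0,0,0,0.01]]'
python3 -m jog '[[-0.005,0,0,0,0,0,0.01],[-0.005,0,0,0,0,0,0.01],[-0.005,0,0,0,0,0,0.01],[0,0,0,0,0,0,0.01]]'
python3 - <<'E'
from h import *
print(sense()["wrist_torque"])
im,_,_=shot("scene");a=im[145:205,220:340]
im,_,_=shot("top");b=im[195:245,190:310]
f=lambda q:cv2.resize(cv2.cvtColor(q,cv2.COLOR_RGB2BGR),(600,600*q.shape[0]//q.shape[1]),interpolation=cv2.INTER_CUBIC)
cv2.imwrite("pics/c3.png",np.vstack([f(a),f(b)]))
E
```

```text
time_s: 10.05
eef_pos: [507.8, 159.9, 75.3]
ee_rot: [0.0, 0.658, 0.753, 0.0]
force: [-0.3, 0.4, -1.7]
grip_width: 0.274
grip_force: 49.6
time_s: 10.45
eef_pos: [509.7, 145.1, 75.3]
ee_rot: [0.0, 0.658, 0.753, -0.0]
force: [0.2, 0.1, -1.0]
grip_width: 0.272
grip_force: 49.6
[0.05863139 0.01370337 0.00910731]
```

View pics/c3.png

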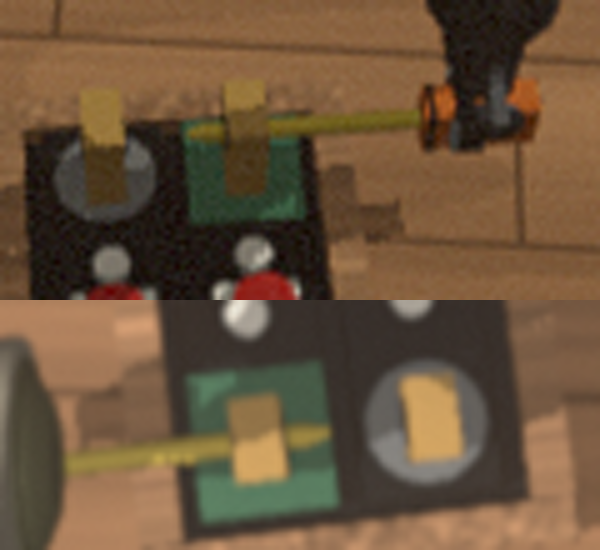

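The rod is through the first post and centred in it (top half: rod at about (258,440), post centre the same), with the tip emerging on the far side. I go on to the second post.

```bash
python3 -m jog '[[-0.006,0,0,0,0,0,0.01],[-0.006,0,0,0,0,0,0.01],[-0.006,0,0,0,0,0,0.01],[-0.006,0,0,0,0,0,0.01],[-0.004,0,0,0,0,0,0.01]]'
python3 -m jog '[[-0.004,0,0,0,0,0,0.01],[-0.004,0,0,0,0,0,0.01],[-0.004,0,0,0,0,0,0.01],[-0.004,0,0,0,0,0,0.01],[0,0,0,0,0,0,0.01]]'
python3 -c "from h import *;report();print(sense()['wrist_torque'])"; python3 rod.py
```

```text
time_s: 11.05
eef_pos: [513.5, 117.3, 75.3]
ee_rot: [0.0, 0.658, 0.753, 0.0]
force: [0.2, 0.6, 0.1]
grip_width: 0.271
grip_force: 49.6
time_s: 11.55
eef_pos: [515.7, 101.7, 75.3]
ee_rot: [0.0, 0.658, 0.753, 0.0]
force: [0.5, 0.1, -1.9]
grip_width: 0.275
grip_force: 49.6
11.55 [515.7 101.7  75.3] [ 97.7   0.  180. ] [ 0.5  0.1 -1.9] 0.275 49.6
[ 0.01102244 -0.0359369  -0.02513008]
[226 210  57  21 531] [256.07 220.71]
rod -171.778696983572 [[522.1  37.7  76. ]
 [522.1  37.7  76. ]] x at 12,-71 [ 344.10630346 -230.36071312] tip [[532.18135841 -88.2085074   76.        ]]
TCP [515.57 101.95  75.3 ] head -82.302629934975 x at 12,-71 [np.float64(527.7302181014511), np.float64(538.9483789815861)]rod.py:11: RankWarning: Polyfit may be poorly conditioned
  P=atz(c,T,np.array([(k,ys[xs==k].mean()) for k in ks]),76); f=np.polyfit(P[:,1],P[:,0],1)
```

```bash
python3 -m jog '[[-0.004,0,0,0,0,0,0.01],[-0.004,0,0,0,0,0,0.01],[-0.004,0,0,0,0,0,0.01],[-0.004,0,0,0,0,0,0.01],[-0.004,0,0,0,0,0,0.01]]'
python3 -m jog '[[-0.005,0,0,0,0,0,0.01],[-0.005,0,0,0,0,0,0.01],[-0.005,0,0,0,0,0,0.01],[-0.004,0,0,0,0,0,0.01],[0,0,0,0,0,0,0.01]]'
python3 -m jog '[[0,0,0,0,0,0,0.01],[0,0,0,0,0,0,0.01]]' >/dev/null
python3 - <<'E'
from h import *
report();print(sense()["wrist_torque"])
im,_,_=shot("scene");a=im[145:205,215:335]
im,_,_=shot("top");b=im[195:245,200:320]
f=lambda q:cv2.resize(cv2.cvtColor(q,cv2.COLOR_RGB2BGR),(600,600*q.shape[0]//q.shape[1]),interpolation=cv2.INTER_CUBIC)
cv2.imwrite("pics/c4.png",np.vstack([f(a),f(b)]))
E
```

```text
time_s: 12.1
eef_pos: [518.3, 81.9, 75.3]
ee_rot: [0.0, 0.658, 0.753, -0.0]
force: [-0.1, -0.2, -1.8]
grip_width: 0.274
grip_force: 49.6
time_s: 12.6
eef_pos: [520.9, 62.9, 75.3]
ee_rot: [0.0, 0.658, 0.753, -0.0]
force: [-0.3, 0.1, -0.7]
grip_width: 0.274
grip_force: 49.6
12.8 [520.7  63.6  75.3] [  97.7   -0.  -180. ] [-0.2 -0.8 -1.8] 0.27 49.6
[0.0117069  0.02921998 0.00487818]
```

View pics/c4.png

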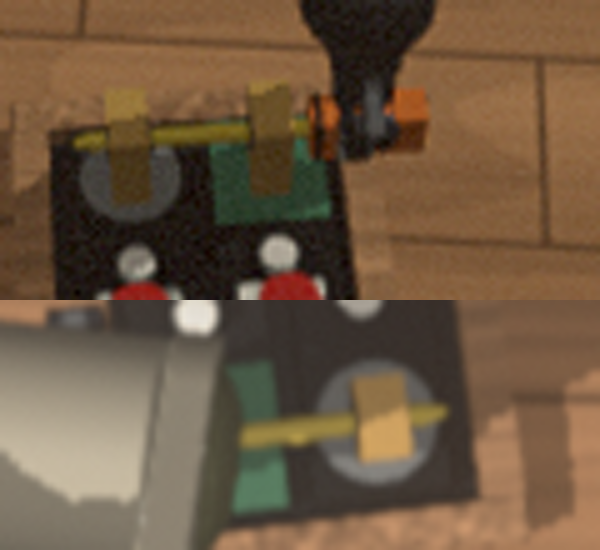

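Both views show the pin through both posts, with the tip about 19 mm beyond the second and about 9 mm between grip and first post. I add 4 mm and hand in.

```bash
python3 -m jog '[[-0.002,0,0,0,0,0,0.01],[-0.002,0,0,0,0,0,0.01],[0,0,0,0,0,0,0.01],[0,0,0,0,0,0,0.01],[0,0,0,0,0,0,0.01]]'
python3 -c "
from h import *
from rig import finish_job
report()
s=sense()
if abs(s['force']).max()<6: print(finish_job())"
```

```text
time_s: 13.4
eef_pos: [521.3, 59.5, 75.3]
ee_rot: [-0.0, 0.658, 0.753, -0.0]
force: [0.3, 0.6, -2.6]
grip_width: 0.272
grip_force: 49.6
13.4 [521.3  59.5  75.3] [  97.7   -0.  -180. ] [ 0.3  0.6 -2.6] 0.272 49.6
the job is handed in; nothing more can be done
None
```

The pin is level through both posts, entered at the green-card post, with its tip about 22 mm beyond the second; I handed the job in at 13.4 s still gripping it, wrist force under 3 N, and brush, tin and plug untouched.

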